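# Load the blue gel cassette into the tank

### The job

Take the gel cassette with the blue grip out of the grey bench stand and slide it straight down into the guide slot of the gel tank until it sits fully home on the tank's floor, then let go. Lower it in gently rather than dropping it, and leave the cassette with the orange grip standing in the stand where it is.

Things in the scene. Friction and masses are not known exactly. Their poses are not given: they have to be found in the camera images.
- blue_cassette: Loose cassette (0.12 kg) upright in the stand: white slab 8 (x) x 90 (y) x 90 mm high; on top a blue grip bar 14 (x) x 60 (y) mm, 88 to 122 mm above the slab's lower edge. Origin: centre of the lower edge; z up, x across the thickness. Both ways round are equal. Grip from above across the bar's 14 mm, 108 mm above the origin.
- orange_cassette: The same cassette with an orange grip bar, standing in the stand's other slot, 90 mm from the blue one. To be left alone.
- cassette_stand: Grey stand, fixed, 150 (x) x 112 (y) x 40 mm high. Origin: centre of its underside, z up. Two slots along its y at x = -45 and +45 mm, 10 mm wide, 98 mm long, floor at 6 mm: a cassette lifts straight out, free once raised 34 mm. Which cassette is in which slot varies.
- gel_tank: Fixed open tank, 100 (x) x 126 (y) mm, pale see-through walls, black rim at 77 mm. Origin: centre of its underside, z up. White channels at the +y and -y ends form one upright slot in its y-z plane (x = 0): 12 mm (x) by 96 mm (y), from the floor at 5 mm up to 62 mm, then flaring to a mouth 28 x 110 mm at 78 mm. Home: cassette origin 5 mm above this one, its y along the tank's y.
There are look-alikes about, which are no part of the job. What is shaped like the blue_cassette but green is not meant.

How it is judged:
At the end, for the whole second after the job is handed in: The blue cassette rests in the slot: lower edge within 10 mm of the tank's centre line and under 10 mm above the tank's underside (home is 5 mm), upright and in line with the slot within 10 degrees. The orange cassette stands upright within 10 degrees, moved less than 20 mm (horizontal distance between blue_cassette and gel_tank below 0.01 m and z of blue_cassette in the frame of gel_tank below 0.01 m and angle between each of blue_cassette, orange_cassette's own z axis and vertical below 0.17 rad and angle between the y axis of blue_cassette and the y axis of gel_tank, either way round below 0.17 rad and linear speed of blue_cassette below 0.02 m/s and distance of orange_cassette from where it was at the start of the episode below 0.02 m); the robot touches nothing.
It fails at once if the blue cassette is dropped into the tank (it moves faster than 0.6 m/s with its lower edge inside the tank) (horizontal distance between blue_cassette and gel_tank below 0.03 m and z of blue_cassette in the frame of gel_tank below 0.075 m and linear speed of blue_cassette above 0.6 m/s).
It also fails if it takes over 38 s, if anything falls off the work surface, if the arm or the gripper's body presses on something with over 40 N, if the wrist force passes 120 N, or if a joint passes its speed limit or range.

### The arm

A 6-joint arm with a two-finger parallel gripper is mounted at the origin on a cart in front of the work surface, level with it; the furniture and walls round the work are solid. World frame = base frame: x ahead of the robot, y to its left, z up, the work surface at z = 0. Lengths are in m, angles in rad, forces in N, time in s.
With the tool pointing down it reaches from about 0.25 to 0.725 m from the base axis. Payload 4 kg.
Tool frame: the origin (TCP) lies midway between the tips of the shut fingers; the grasp point (between the pads) lies 19 mm behind it (bot.grip_point_offset is the distance from the TCP to the grasp point, in m); z points along the fingers, y is the line along which they close (so a half turn about z gives the same grasp; the last joint's range is limited). The gripper opens to 85 mm and grips with 20 to 120 N. Pads are 22 mm wide; open, the fingers measure 114 mm over their backs; the gripper's body (76 mm by 85 mm) begins 54 mm behind the grasp point. The pads swing forward as they close: fully open they stand 13 mm farther back than shut.
Start: joints at [1.332, 0.241, 0.005, 1.335, 0, 1.571], TCP at [0.118, 0.486, 0.231] pointing down, gripper open.
Joint ranges: [-2.72, 2.72], [-1.05, 1.87], [-1.09, 1.28], [-1.99, 2.15], [-1.42, 1.44], [-3.14, 3.14]. Speed limits (rad/s): [2.79, 2.79, 3.14, 3.14, 3.14, 3.14].

### API

Orientations are given as a unit quaternion [x, y, z, w].
In Python, from workcell import bot gives the robot as it stands.
- The arm moves only by the tool step_arm, never from a script. Its argument "targets" is text: rows parted by semicolons, each of 7 numbers parted by spaces: the opening, from -1 (shut) to 1 (fully open), so that 0 is half open, then the shift along the world's x, y, z normalised to -1 to 1, where 1 is 0.5 m, then the turn, a rotation vector about the world's x, y, z normalised to -1 to 1, where 1 is pi/4 rad. In form: gripper x y z wx wy wz; .... A call has 1 to 10 rows; each row is the pose to reach, as a shift and turn from the pose commanded when the call began; what a row does not reach only later rows make up. A row lasts 1/12 s, in which the tool goes at most 41.7 mm and 7.16 degrees, less where a joint would pass 70% of its speed; a pose out of reach is approached as far as the arm can. A call with a number of a shift or a turn outside -1 to 1 is refused whole. A call with a gripper value outside its range is refused whole. The fingers move at their own pace and stop on an object; the grip force is fixed at half the most. Time passes only in rows, so rows that repeat a pose let the fingers close. It gives the time, the measured TCP pose, the force, the opening and the grip force at its end, in the units of the state.
- bot.get_obs(): the state, without advancing time (a new reading comes with each control period).
- bot.camera(name): name is "side" or "top" or "wrist"; returns the picture (400x640x3 uint8, red, green, blue); there is no depth.
- bot.camera_info(name): a dict with "vertical_fov" (degrees; the focal length in pixels is half the picture's height over the tangent of half this angle, whatever the lens; pixels are square), "cx", "cy" (the principal point, pixels), "pose" (4x4, takes a point from camera to world coordinates). Camera axes: x right, y up, looking along -z (the intrinsics and any distortion apply to the point x, -y, -z); pixel columns grow to the right and rows downward; lengths in m; the calibration is good to about 2 mm. A picture is of the moment at which its call begins: read the wrist's pose just before it. camera_info takes no time and is no camera call; for the wrist camera it gives the pose at the moment of the call.
- bot.job_done(): hands the job in; it is judged then, once.
The state is a dict: "clock": time; "joint_pos": joint angles; "joint_vel": joint speeds; "tau": joint torques, N m; "eef_pos": TCP position; "tool_rot": TCP orientation; "ft_force": force on the tool from outside, world axes, zero at the start; "ft_torque": the same for the moment, N m; "grip_width": finger opening in m; "grasp_force": force on a finger pad.
Only numpy, scipy, OpenCV 4.12 (cv2) and the standard library are available. Lean on these libraries where they do the work, as an engineer would, in place of code of your own. Each camera call takes 0.05 s, during which the arm holds its last target. There are 200 camera calls.

## Working session

There is one attempt and no reset: what is moved stays moved. The work goes in short steps, Python scripts to look and compute and a tool call to move; the robot and the scene stay as the last step left them, time stands still between calls to the robot, and variables do not carry over. Pictures are saved under pics/ and viewed, at most 10 in all, crops included, and the job is handed in when it is done.

Besides the shell and the picture viewer there is one more tool, called after "Emit:" by a JSON object that holds its "name" and its "arguments". step_arm: Moves the arm, as the interface text tells. Scaled input: -1 to 1 covers 0.5 m each way for a shift and pi/4 rad each way for a turn. Its arguments: {"type":"object","properties":{"targets":{"type":"string"}},"required":["targets"]}

```bash
mkdir -p pics; ls; python3 - <<'E'
from workcell import bot
import cv2,numpy as np
for n in ["top","side"]:
    i=bot.camera_info(n);print(n,i)
    cv2.imwrite(f"pics/{n}0.png",bot.camera(n)[:,:,::-1])
o=bot.get_obs();print(o['clock'],o['eef_pos'],o['tool_rot'],o['grip_width'])
E
```

```text
pics
top {'vertical_fov': 52.486401257942234, 'cx': 318.4603968578379, 'cy': 199.08686107601477, 'pose': array([[ 0.01408439,  0.99719601, -0.07349661,  0.43921315],
       [-0.99957746,  0.01217257, -0.02639577, -0.0143982 ],
       [-0.02542711,  0.07383732,  0.99694609,  0.9073409 ],
       [ 0.        ,  0.        ,  0.        ,  1.        ]])}
side {'vertical_fov': 42.81608163367237, 'cx': 311.8061890305756, 'cy': 199.34591073043947, 'pose': array([[ 0.89549022,  0.14269227, -0.4215877 ,  0.04029204],
       [-0.44438947,  0.33943536, -0.82903657, -0.84575967],
       [ 0.02480466,  0.92974327,  0.36737199,  0.43946245],
       [ 0.        ,  0.        ,  0.        ,  1.        ]])}
0.1 [0.11812362 0.48527017 0.23052242] [ 1.19104761e-01  9.92881258e-01 -9.20926064e-04 -1.22168279e-04] 0.08569384770945736
```

View pics/top0.png

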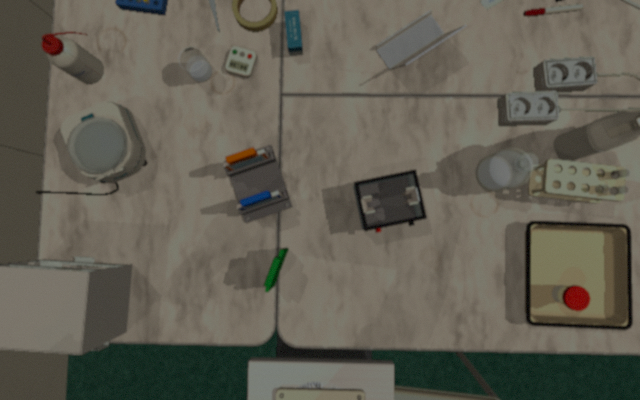

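View pics/side0.png

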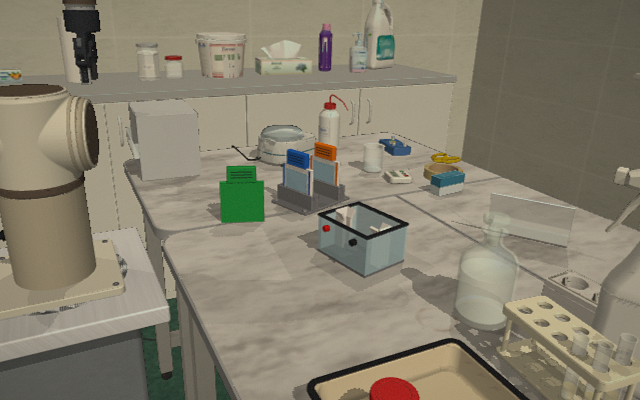

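The top view shows the blue grip at about (260,200), orange at (241,156), the green decoy at (275,270) and the tank rim at (356–425,172–230). The side view agrees. I'll enlarge both for corner readings.

```bash
python3 - <<'E'
import cv2,numpy as np
t=cv2.imread("pics/top0.png");s=cv2.imread("pics/side0.png")
a=cv2.resize(t[138:238,220:300],None,fx=5.0,fy=5.0,interpolation=cv2.INTER_CUBIC)
b=cv2.resize(t[158:258,350:430],None,fx=5.0,fy=5.0,interpolation=cv2.INTER_CUBIC)
im=np.hstack([a,b])
im=np.clip(im.astype(float)*1.5,0,255).astype(np.uint8)
for k in range(0,800,50): cv2.line(im,(k,0),(k,6),(0,255,255),1)
for k in range(0,500,50): cv2.line(im,(0,k),(6,k),(0,255,255),1);cv2.line(im,(400,k),(406,k),(0,255,255),1)
cv2.imwrite("pics/crop1.png",im)
E
```

```text
(no output)
```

View pics/crop1.png

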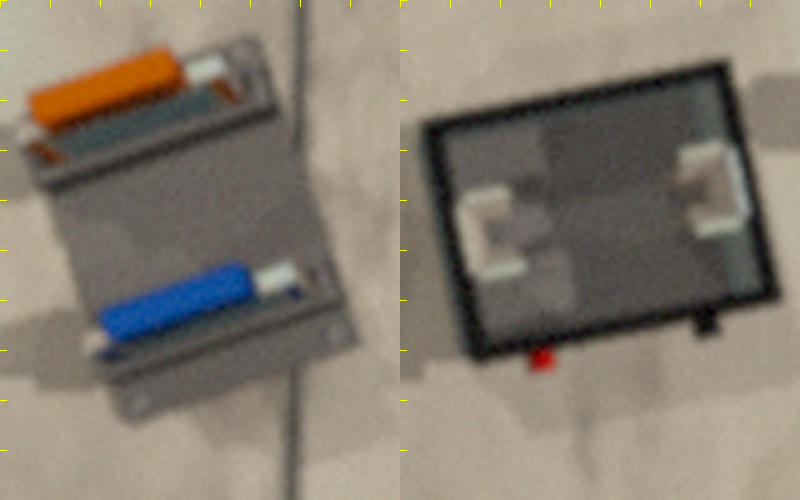

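The crop (5x) shows the tank rim corners at zoomed (422,122),(727,62),(780,298),(474,360). The blue bar top runs from about (102,327) to (250,280), and the orange from (33,108) to (180,66).

```bash
cat > h.py <<'E'
from workcell import bot
import numpy as np
def ray(n,px,z,info=None):
    i=info or bot.camera_info(n);f=200/np.tan(np.radians(i['vertical_fov'])/2)
    P=np.array(i['pose']);out=[]
    for u,v in px:
        d=P[:3,:3]@np.array([(u-i['cx'])/f,-(v-i['cy'])/f,-1]);c=P[:3,3]
        out.append(c+d*(z-c[2])/d[2])
    return np.array(out)
def proj(n,X,info=None):
    i=info or bot.camera_info(n);f=200/np.tan(np.radians(i['vertical_fov'])/2)
    P=np.array(i['pose']);c=(np.array(X)-P[:3,3])@P[:3,:3]
    return np.c_[i['cx']+f*c[:,0]/-c[:,2],i['cy']-f*c[:,1]/-c[:,2]]
E
python3 - <<'E'
from h import *
np.set_printoptions(precision=4,suppress=True)
L=lambda p:[(220+u/5-.4,138+v/5-.4) for u,v in p]
R=lambda p:[(350+(u-400)/5-.4,158+v/5-.4) for u,v in p]
T=ray('top',R([(422,122),(727,62),(780,298),(474,360)]),.077)
print('tank',T,T.mean(0),np.linalg.norm(np.diff(T,axis=0),axis=1))
for a,b in((0,1),(3,2)): d=T[a]-T[b];print('yaw of +y dir',np.degrees(np.arctan2(d[1],d[0]))-90)
for n,p in(('blue',[(100,327),(250,281)]),('orange',[(32,108),(180,66)])):
    B=ray('top',L(p),.128);d=B[0]-B[1];print(n,B.mean(0),np.linalg.norm(d),np.degrees(np.arctan2(d[1],d[0]))-90)
S=ray('top',L([(255,36),(358,340),(130,425)]),.04);print('stand',S,np.linalg.norm(np.diff(S,axis=0),axis=1))
d=S[2]-S[1];print(np.degrees(np.arctan2(d[1],d[0]))-90, (S[0]+S[2])/2)
o=bot.get_obs();print(bot.camera_info('wrist'),o['tool_rot'])
E
```

```text
tank [[ 0.5365 -0.065   0.077 ]
 [ 0.5627 -0.1897  0.077 ]
 [ 0.4662 -0.2108  0.077 ]
 [ 0.4393 -0.0868  0.077 ]] [ 0.5012 -0.1381  0.077 ] [0.1274 0.0988 0.1268]
yaw of +y dir 11.843671749286386
yaw of +y dir 12.240878916120678
blue [0.4965 0.1299 0.128 ] 0.06074179121067221 17.789075284676514
orange [0.5811 0.1591 0.128 ] 0.06010793471242586 16.54742134229798
stand [[0.6201 0.1142 0.04  ]
 [0.4884 0.0669 0.04  ]
 [0.4507 0.1642 0.04  ]] [0.14   0.1044]
21.20456446506155 [0.5354 0.1392 0.04  ]
{'vertical_fov': 59.18450139255372, 'cx': 319.91182735138466, 'cy': 201.45442040107756, 'pose': array([[ 0.236 , -0.9347, -0.2658,  0.0505],
       [ 0.9718,  0.2264,  0.0665,  0.502 ],
       [-0.002 , -0.274 ,  0.9617,  0.3732],
       [ 0.    ,  0.    ,  0.    ,  1.    ]])} [ 0.1191  0.9929 -0.0009 -0.0001]
```

Emit:
{"name": "step_arm", "arguments": {"targets": "1 0.06 -0.06 0.05 0 0 -0.1;1 0.12 -0.13 0.08 0 0 -0.2;1 0.18 -0.2 0.08 0 0 -0.3;1 0.24 -0.26 0.08 0 0 -0.4;1 0.3 -0.32 0.08 0 0 -0.5;1 0.36 -0.38 0.08 0 0 -0.6;1 0.42 -0.44 0.08 0 0 -0.7;1 0.48 -0.5 0.08 0 0 -0.8;1 0.54 -0.56 0.08 0 0 -0.9;1 0.58 -0.6 0.08 0 0 -1"}}

```text
clock: 0.93
eef_pos: [0.4026, 0.1904, 0.2711]
tool_rot: [0.492, 0.871, -0.0, -0.0]
ft_force: [-0.4, 1.9, -0.4]
grip_width: 0.0854
grasp_force: 0.0
```

Emit:
{"name": "step_arm", "arguments": {"targets": "1 0.06 -0.04 -0.02 0 0 -0.1;1 0.12 -0.08 -0.04 0 0 -0.2;1 0.177 -0.112 -0.06 0 0 -0.285;1 0.177 -0.112 -0.06 0 0 -0.285;1 0.177 -0.112 -0.06 0 0 -0.285;1 0.177 -0.112 -0.06 0 0 -0.285"}}

```text
clock: 1.43
eef_pos: [0.4896, 0.1362, 0.2408]
tool_rot: [0.584, 0.812, -0.001, -0.001]
ft_force: [-0.1, -0.2, -0.2]
grip_width: 0.0858
grasp_force: 0.0
```

```bash
python3 - <<'E'
from h import *
import cv2
np.set_printoptions(precision=4,suppress=True)
o=bot.get_obs();i=bot.camera_info('wrist');w=bot.camera('wrist')
np.save('w1.npy',w);import pickle;pickle.dump(i,open('i1.pkl','wb'))
y=np.radians(18.5);c=np.array([.4965,.13]);ex=np.array([np.cos(y),np.sin(y)]);ey=np.array([-ex[1],ex[0]])
X=[list(c+sx*.007*ex+sy*.03*ey)+[.128] for sx,sy in((1,1),(1,-1),(-1,-1),(-1,1))]
p=proj('wrist',X,i);print(p,o['eef_pos'],o['tool_rot'])
im=w[:,:,::-1].copy()
for q in p: cv2.circle(im,tuple(int(round(a)) for a in q),3,(0,255,255),1)
cv2.imwrite('pics/w1.png',im)
E
```

```text
[[336.149  168.6992]
 [335.1257 244.4992]
 [317.2117 244.4742]
 [317.0991 168.6791]] [0.4896 0.1362 0.2408] [ 0.5842  0.8116 -0.0006 -0.0008]
```

View pics/w1.png

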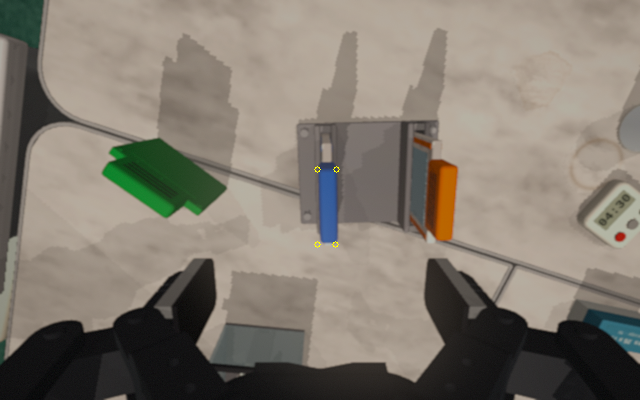

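The wrist view shows the blue grip top about (320–337,164–241), within 3 px of prediction. The TCP stopped about 7 mm short, so I'll refine the measurement and correct it.

```bash
python3 - <<'E'
from h import *
import cv2,pickle
np.set_printoptions(precision=4,suppress=True)
w=np.load('w1.npy').astype(int);i=pickle.load(open('i1.pkl','rb'))
m=((w[:,:,2]>w[:,:,0]+50)&(w[:,:,2]>w[:,:,1]+30)).astype(np.uint8);m[:,:300]=0;m[:,360:]=0;m[:150]=0;m[260:]=0
for r in range(160,246,7): c=np.where(m[r])[0];print(r,c.min() if len(c) else None,c.max() if len(c) else None, w[r,c,2].tolist())
rr=np.where(m.sum(1)>8)[0];print(rr.min(),rr.max())
print(bot.get_obs()['eef_pos'])
E
```

```text
160 None None []
167 None None []
174 319 335 [127, 141, 150, 155, 155, 155, 154, 154, 154, 155, 155, 154, 155, 155, 149, 141, 127]
181 319 335 [123, 139, 148, 153, 155, 155, 155, 155, 155, 154, 155, 155, 155, 154, 151, 143, 130]
188 319 336 [118, 137, 147, 153, 155, 156, 155, 155, 155, 155, 155, 156, 155, 154, 153, 145, 132, 110]
195 320 336 [135, 147, 153, 156, 157, 156, 156, 155, 156, 156, 156, 155, 154, 152, 147, 138, 116]
202 320 336 [132, 146, 153, 157, 156, 157, 156, 156, 156, 156, 156, 155, 156, 153, 148, 139, 118]
209 320 336 [129, 144, 152, 156, 157, 157, 157, 156, 156, 156, 156, 156, 155, 154, 150, 140, 122]
216 320 336 [126, 142, 152, 156, 158, 158, 157, 157, 157, 157, 156, 156, 155, 154, 151, 143, 126]
223 320 336 [121, 140, 151, 156, 158, 158, 158, 158, 158, 156, 157, 156, 157, 155, 152, 144, 130]
230 321 336 [138, 150, 155, 159, 159, 158, 157, 158, 157, 156, 157, 156, 156, 151, 146, 133]
237 321 336 [137, 147, 155, 159, 159, 159, 159, 158, 157, 157, 157, 157, 156, 152, 146, 137]
244 None None []
169 241
[0.4895 0.1367 0.2414]
```

Emit:
{"name": "step_arm", "arguments": {"targets": "1 0.016 -0.01 -0.05 0 0 0.022;1 0.016 -0.01 -0.1 0 0 0.022;1 0.016 -0.01 -0.16 0 0 0.022;1 0.016 -0.01 -0.22 0 0 0.022;1 0.016 -0.01 -0.26 0 0 0.022;1 0.016 -0.01 -0.28 0 0 0.022;1 0.016 -0.01 -0.292 0 0 0.022;1 0.016 -0.01 -0.292 0 0 0.022;1 0.016 -0.01 -0.292 0 0 0.022"}}

```text
clock: 2.23
eef_pos: [0.499, 0.1319, 0.0967]
tool_rot: [0.577, 0.817, 0.001, 0.001]
ft_force: [-0.3, 0.5, 1.3]
grip_width: 0.0853
grasp_force: 0.0
```

Emit:
{"name": "step_arm", "arguments": {"targets": "1 -0.003 -0.001 -0.003 0 0 0;1 -0.003 -0.001 -0.003 0 0 0;-0.5 -0.003 -0.001 -0.003 0 0 0;-0.8 -0.003 -0.001 -0.003 0 0 0;-1 -0.003 -0.001 -0.003 0 0 0;-1 -0.003 -0.001 -0.003 0 0 0;-1 -0.003 -0.001 -0.003 0 0 0;-1 -0.003 -0.001 -0.003 0 0 0;-1 -0.003 -0.001 -0.003 0 0 0;-1 -0.003 -0.001 -0.003 0 0 0"}}

```text
clock: 3.07
eef_pos: [0.4971, 0.1308, 0.0939]
tool_rot: [0.577, 0.817, 0.0, 0.0]
ft_force: [-0.4, 0.9, 0.8]
grip_width: 0.0133
grasp_force: 58.7
```

Emit:
{"name": "step_arm", "arguments": {"targets": "-1 0 0 0.02 0 0 0;-1 0 0 0.04 0 0 0;-1 0 0 0.07 0 0 0;-1 0 0 0.1 0 0 0;-1 0 0 0.14 0 0 0;-1 0 0 0.18 0 0 0;-1 0 0 0.22 0 0 0;-1 0 0 0.25 0 0 0;-1 0 0 0.25 0 0 0;-1 0 0 0.25 0 0 0"}}

```text
clock: 3.9
eef_pos: [0.4971, 0.1308, 0.22]
tool_rot: [0.577, 0.817, 0.001, 0.001]
ft_force: [0.1, 0.1, -2.0]
grip_width: 0.0129
grasp_force: 59.2
```

Emit:
{"name": "step_arm", "arguments": {"targets": "-1 0 -0.04 0 0 0 -0.03;-1 0 -0.1 0 0 0 -0.06;-1 0.002 -0.17 0 0 0 -0.09;-1 0.004 -0.24 0 0 0 -0.12;-1 0.006 -0.31 0 0 0 -0.15;-1 0.008 -0.38 0 0 0 -0.167;-1 0.008 -0.44 0 0 0 -0.167;-1 0.008 -0.49 0 0 0 -0.167;-1 0.008 -0.525 0 0 0 -0.167;-1 0.008 -0.538 0 0 0 -0.167"}}

```text
clock: 4.73
eef_pos: [0.4995, -0.1405, 0.2171]
tool_rot: [0.631, 0.776, -0.001, -0.001]
ft_force: [1.0, 0.2, -2.0]
grip_width: 0.0134
grasp_force: 59.1
```

Emit:
{"name": "step_arm", "arguments": {"targets": "-1 0 0 0 0 0 0;-1 0 0 0 0 0 0;-1 0 0 0 0 0 0"}}

```text
clock: 4.98
eef_pos: [0.5005, -0.1371, 0.2183]
tool_rot: [0.629, 0.777, -0.0, -0.001]
ft_force: [0.5, -0.3, -0.6]
grip_width: 0.0132
grasp_force: 59.1
```

```bash
python3 - <<'E'
from h import *
import cv2
np.set_printoptions(precision=4,suppress=True)
o=bot.get_obs();i=bot.camera_info('wrist');w=bot.camera('wrist')
print(o['eef_pos'],o['tool_rot'])
import pickle;pickle.dump(i,open('i2.pkl','wb'))
def rect(n,c,yaw,hx,hy,z,i=None):
    y=np.radians(yaw);ex=np.array([np.cos(y),np.sin(y)]);ey=np.array([-ex[1],ex[0]])
    return proj(n,[list(c+sx*hx*ex+sy*hy*ey)+[z] for sx,sy in((1,1),(1,-1),(-1,-1),(-1,1))],i)
c=np.array([.5012,-.1381])
a=w[:,:,::-1].copy()
for r in(rect('wrist',c,12,.05,.063,.077,i),rect('wrist',c,12,.014,.055,.078,i)): cv2.polylines(a,[np.round(r*8).astype(np.int32)],True,(0,255,255),1,cv2.LINE_AA,3)
s=bot.camera('side')[:,:,::-1].copy();t=bot.camera('top')[:,:,::-1]
cv2.imwrite('pics/s2.png',s);cv2.imwrite('pics/t2.png',t)
for r in(rect('side',c,12,.05,.063,.077),rect('side',c,12,.014,.055,.078)): cv2.polylines(s,[np.round(r*8).astype(np.int32)],True,(0,255,255),1,cv2.LINE_AA,3)
cv2.imwrite('pics/w2.png',a)
cv2.imwrite('pics/s2o.png',cv2.resize(s[120:290,260:460],None,fx=3.5,fy=3.5,interpolation=cv2.INTER_CUBIC))
E
```

```text
[ 0.5005 -0.1371  0.2183] [ 0.6291  0.7774 -0.     -0.0007]
```

View pics/w2.png

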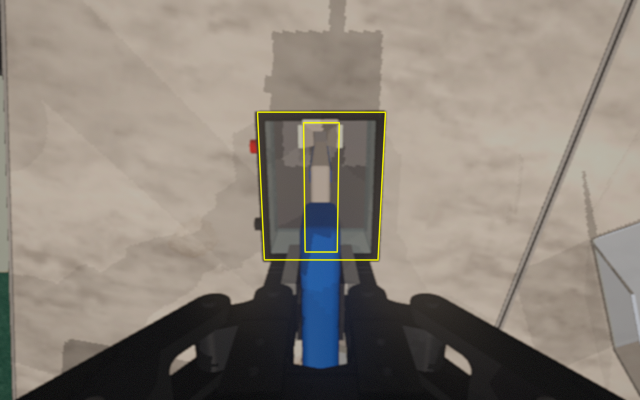

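View pics/s2o.png

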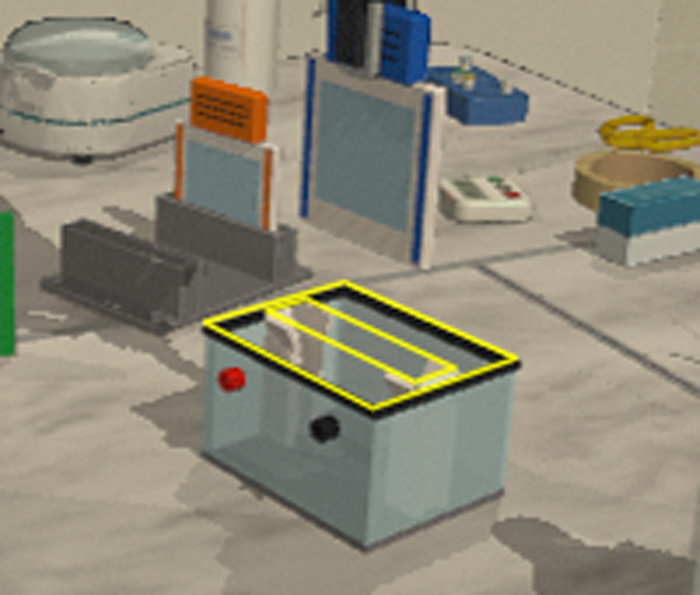

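The wrist view shows the tank rim and channels lining up with the overlay (slot centre column about 321, cassette about 320). The side view agrees, with the cassette's lower corners at crop pixels (302,215) and (422,268). Next I'll check how the cassette sits in hand.

```bash
python3 - <<'E'
from h import *
import cv2
np.set_printoptions(precision=4,suppress=True)
q=[(260+u/3.5-.4,120+v/3.5-.4) for u,v in((302,216),(422,267))]
B=ray('side',q,.1304);print('bottom -x edge',B,B.mean(0),np.linalg.norm(B[0]-B[1]))
y=np.radians(12);ex=np.array([np.cos(y),np.sin(y)]);c=B.mean(0)[:2]+.004*ex;print('cassette centre',c)
# tank near-side rim from side view
T=ray('side',[(260+u/3.5-.4,120+v/3.5-.4) for u,v in((206,325),(345,283),(520,362),(373,410))],.077);print('tank side',T,T.mean(0))
t=cv2.imread('pics/t2.png');z=cv2.resize(t[140:260,340:440],None,fx=5,fy=5,interpolation=cv2.INTER_CUBIC)
z=np.clip(z*1.5,0,255).astype(np.uint8)
s=cv2.imread('pics/s2.png');s=cv2.resize(s[175:255,310:410],None,fx=3,fy=3,interpolation=cv2.INTER_CUBIC)
k=np.zeros((600,800,3),np.uint8);k[:,:500]=z;k[:240,500:]=s;cv2.imwrite('pics/c2.png',k)
E
```

```text
bottom -x edge [[ 0.492  -0.0924  0.1304]
 [ 0.509  -0.179   0.1304]] [ 0.5005 -0.1357  0.1304] 0.08825768079904009
cassette centre [ 0.5044 -0.1349]
tank side [[ 0.4386 -0.0906  0.077 ]
 [ 0.5366 -0.0679  0.077 ]
 [ 0.562  -0.1944  0.077 ]
 [ 0.4644 -0.2121  0.077 ]] [ 0.5004 -0.1412  0.077 ]
```

View pics/c2.png

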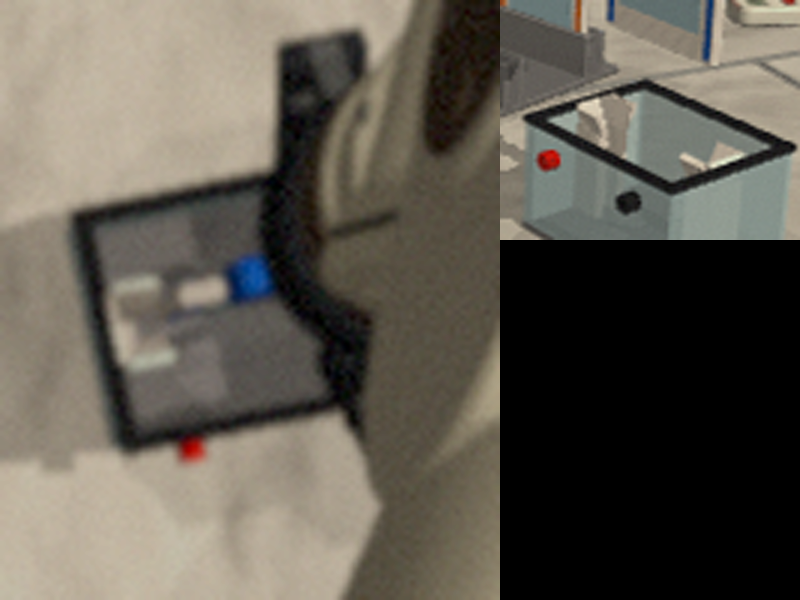

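The top view shows the slab end at about (180,296) and the bar end at (232,282), with the +y channel spanning (112,285)–(125,368). The side crop puts the rim corners about 1.5 px below prediction.

```bash
python3 - <<'E'
from h import *
np.set_printoptions(precision=4,suppress=True)
Q=lambda u,v:[(340+u/5-.4,140+v/5-.4)]
y=np.radians(12);ex=np.array([np.cos(y),np.sin(y)]);ey=np.array([-ex[1],ex[0]])
c=np.array([.5012,-.1381])
for n,p,z in(('bar end',(232,282),.252),('slab end',(180,296),.220),('chan in outer mid',(120,327),.078)):
    d=ray('top',Q(*p),z)[0][:2]-c;print(n,'ex',d@ex*1e3,'ey',d@ey*1e3)
print(proj('side',[list(c+sx*.004*ex+sy*.045*ey)+[.1304] for sx in(-1,1) for sy in(1,-1)]))
E
```

```text
bar end ex -0.5199886402914353 ey 32.88612302648892
slab end ex -0.05497975629705452 ey 46.137560613199994
chan in outer mid ex -0.49759160958037396 ey 54.56081953821136
[[344.6419 182.0302]
 [380.2871 196.8668]
 [347.9171 181.1946]
 [383.616  195.888 ]]
```

Emit:
{"name": "step_arm", "arguments": {"targets": "-1 0.001 -0.002 -0.02 0 0 0;-1 0.001 -0.002 -0.04 0 0 0;-1 0.001 -0.002 -0.06 0 0 0;-1 0.001 -0.002 -0.08 0 0 0;-1 0.001 -0.002 -0.1 0 0 0;-1 0.001 -0.002 -0.11 0 0 0;-1 0.001 -0.002 -0.12 0 0 0;-1 0.001 -0.002 -0.13 0 0 0;-1 0.001 -0.002 -0.14 0 0 0;-1 0.001 -0.002 -0.14 0 0 0"}}

```text
clock: 5.97
eef_pos: [0.5008, -0.1392, 0.1478]
tool_rot: [0.63, 0.777, -0.0, -0.001]
ft_force: [0.5, 0.1, -0.4]
grip_width: 0.0133
grasp_force: 59.2
```

Emit:
{"name": "step_arm", "arguments": {"targets": "-1 0 0 -0.008 0 0 0;-1 0 0 -0.016 0 0 0;-1 0 0 -0.024 0 0 0;-1 0 0 -0.032 0 0 0;-1 0 0 -0.04 0 0 0;-1 0 0 -0.048 0 0 0;-1 0 0 -0.056 0 0 0;-1 0 0 -0.064 0 0 0;-1 0 0 -0.07 0 0 0;-1 0 0 -0.07 0 0 0"}}

```text
clock: 6.8
eef_pos: [0.5008, -0.1391, 0.113]
tool_rot: [0.63, 0.777, -0.0, -0.001]
ft_force: [0.4, -0.5, -0.9]
grip_width: 0.0135
grasp_force: 59.2
```

Emit:
{"name": "step_arm", "arguments": {"targets": "-1 0 0 -0.006 0 0 0;-1 0 0 -0.012 0 0 0;-1 0 0 -0.018 0 0 0;-1 0 0 -0.024 0 0 0;-1 0 0 -0.03 0 0 0;-1 0 0 -0.034 0 0 0;-1 0 0 -0.036 0 0 0;-1 0 0 -0.038 0 0 0;-1 0 0 -0.038 0 0 0"}}

```text
clock: 7.55
eef_pos: [0.5012, -0.1392, 0.0946]
tool_rot: [0.63, 0.777, -0.0, -0.0]
ft_force: [-0.1, 0.2, -0.8]
grip_width: 0.0134
grasp_force: 59.2
```

Emit:
{"name": "step_arm", "arguments": {"targets": "-1 0 0 -0.001 0 0 0;-1 0 0 -0.002 0 0 0;-1 0 0 -0.003 0 0 0;-1 0 0 -0.004 0 0 0;-1 0 0 -0.004 0 0 0"}}

```text
clock: 7.97
eef_pos: [0.5015, -0.1393, 0.093]
tool_rot: [0.63, 0.777, 0.0, 0.0]
ft_force: [-0.4, -0.4, -1.7]
grip_width: 0.0133
grasp_force: 59.2
```

Emit:
{"name": "step_arm", "arguments": {"targets": "-1 0 0 -0.001 0 0 0;-1 0 0 -0.002 0 0 0;-1 0 0 -0.003 0 0 0;-1 0 0 -0.003 0 0 0"}}

```text
clock: 8.3
eef_pos: [0.5016, -0.1392, 0.0929]
tool_rot: [0.63, 0.777, 0.0, 0.001]
ft_force: [-3.3, 1.2, 9.6]
grip_width: 0.0131
grasp_force: 60.7
```

Floor contact at the expected height (9.6 N). Releasing and backing off.

Emit:
{"name": "step_arm", "arguments": {"targets": "-0.8 0 0 0 0 0 0;-0.6 0 0 0 0 0 0;-0.3 0 0 0 0 0 0;-0.3 0 0 0 0 0 0;-0.3 0 0 0 0 0 0;-0.3 0 0 0.03 0 0 0;-0.3 0 0 0.08 0 0 0;-0.3 0 0 0.14 0 0 0;0 0 0 0.22 0 0 0;0 0 0 0.3 0 0 0"}}

```text
clock: 9.13
eef_pos: [0.5004, -0.139, 0.2418]
tool_rot: [0.63, 0.777, -0.001, -0.001]
ft_force: [0.1, 0.1, -0.8]
grip_width: 0.0423
grasp_force: 0.0
```

Emit:
{"name": "step_arm", "arguments": {"targets": "0 -0.1 0.1 0.05 0 0 0;0 -0.2 0.2 0.05 0 0 0;0 -0.2 0.2 0.05 0 0 0;0 -0.2 0.2 0.05 0 0 0;0 -0.2 0.2 0.05 0 0 0"}}

```text
clock: 9.55
eef_pos: [0.3987, -0.0372, 0.2672]
tool_rot: [0.628, 0.778, 0.0, -0.0]
ft_force: [-0.1, 0.4, -0.9]
grip_width: 0.0426
grasp_force: 0.0
```

```bash
python3 - <<'E'
from h import *
import cv2
s=bot.camera('side')[:,:,::-1];t=bot.camera('top')[:,:,::-1]
a=cv2.resize(s[130:280,265:415],(400,400),interpolation=cv2.INTER_CUBIC)
b=cv2.resize(t[140:240,340:440],(400,400),interpolation=cv2.INTER_CUBIC)
cv2.imwrite('pics/end.png',np.hstack([a,b]))
o=bot.get_obs();print(o['eef_pos'],o['clock'])
E
```

```text
[ 0.40148943 -0.03899902  0.26667901] 9.65
```

View pics/end.png

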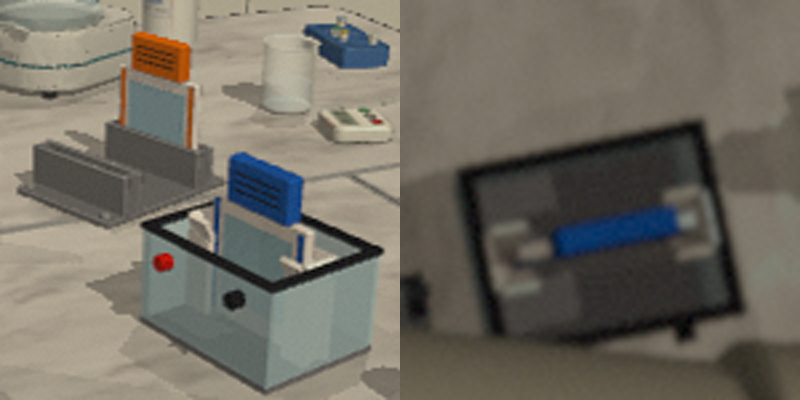

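The blue cassette stands upright in both channels with the slab top just above the rim. The orange one is undisturbed and the arm is clear.

```bash
python3 -c "
from workcell import bot
print(bot.job_done())"
```

```text
the job is handed in; nothing more can be done
None
```

The blue cassette is in the tank's guide slot, lowered to floor contact at the expected home height and released. The orange cassette still stands in the stand, and I handed the job in at about 9.7 s; no verdict came back.

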